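# Unlatch the guard gate and square the wax bar in the fence corner

## Task

Load the green wax bar into the grey carving fixture: press the thumb pad on the gate to lift the latch bar out of its catch, and swing the gate wide open into the fixture. Then slide the wax bar in through the gateway along the table, without lifting it, until its long side lies flush on the far fence and its end is flush on the side fence on the catch-post side, square in that corner. Leave the gate wide open and the bystanders where they are.

Things in the scene. Friction and masses are not known exactly. Their poses are not given: they have to be found in the camera images.
- fixture: Low grey fixture fixed on the table, no floor. Origin: on the table, middle of the gateway, in the shut gate's plane. x points inward, y to the gate's hinge, z up. Far fence face x = 225 mm, side fence face y = -75 mm, both 28 mm high, 14 mm thick. Near wall face y = 128 mm, 28 mm high. Hinge post at y = 102 to 114 mm, 60 mm high. The gateway looks to the robot's right, the near wall to the robot.
- fence_corner (a point): Where the inner faces of the far fence and the side fence meet, at table height; in the fixture's frame (225, -75, 0) mm.
- gate (a joint): Gate angle, rad: 0 shut, grows as it swings inward (anticlockwise from above), stop at 1.75. Friction about 0.04 N m: it stays where left. Aluminium panel 160 mm long, 6 to 166 mm from the hinge axis, 10 mm thick, from 4 to 58 mm height. It cannot open while the latch bar lies in its catch.
- latch (a joint): Latch bar angle, rad: 0 level in the catch; grows as the pad is pressed and the tip rises; stop at 0.5. It falls back by its weight (under 1 N at the pad). The tip clears the catch from about 0.28 on and must be kept up until the gate has turned about 0.15 rad. The pivot is on the gate, 125 mm from the hinge axis, 39 mm above the table; the bar lies along the gate's outer face.
- gate_hinge (a point): On the gate's hinge axis, 30 mm above the table; in the fixture's frame (0, 95, 30) mm.
- gate_free_end (a point): Top of the gate's free end, 166 mm from the hinge axis, 58 mm above the table with the gate upright.
- thumb_pad (a point): Centre of the top of the latch's steel thumb pad, 48 mm above the table at rest, on the gate's outer face, 75 mm from the hinge axis and 24 mm out from the panel's mid-plane. Pad 36 mm along the gate, 30 mm out, 4 mm thick; at 0.4 rad its centre is about 20 mm lower. The panel rises 10 mm above the pad, so a fingertip that presses the pad can push the panel as well.
- latch_tip (a point): Middle of the steel latch bar's tip (bar 10 mm high, 7 mm thick), 58 mm beyond the pivot, 39 mm high at rest. It lies on the catch post: fixture x = -26 to 2 mm, y = -75 to -95 mm, 32 mm high, with a steel tooth to 46 mm height on the inner side of the bar.
- wax_bar: Green wax bar, 32 x 75 x 14 mm, about 60 g, loose on the table outside the gateway. Origin: centre of its underside. Its own axes stand 0.07 rad askew to its sides: use wax_bar_middle for the direction of the sides.
- wax_bar_middle (a point): Centre of the wax bar's underside, x axis square across its 32 mm width, y axis along its 75 mm length, z up. At home it lies at (209, -37.5, 0) mm in the fixture's frame with its x axis parallel to the fixture's x (either way round).
- sanding_block: Cork sanding block, 64 x 100 x 28 mm, bystander. Origin: centre of its underside.
- masking_tape: Roll of masking tape lying flat, 104 mm across, 25 mm high, bystander. Origin: centre of its underside.
- flat_brush: Flat brush, 46 x 171 x 14 mm, bystander. Origin: centre of its underside.

How it is judged (in metres and radians):
On the way, in this order (a step that is already met when the one before it is completed fails the run):
1. the latch bar is lifted clear of its catch while the gate is still shut (value of joint latch above 0.25 rad and value of joint gate below 0.12 rad).
2. the gate is swung wide open (value of joint gate above 1.35 rad), for 0.2 s.
At the end, for the whole second after the job is handed in: The gate stands open by more than 1.3 rad; the wax bar lies flat and still on the table, its long side within 4 mm of the far fence and its end within 4 mm of the side fence, square to them within 0.06 rad (value of joint gate above 1.3 rad and x of wax_bar_middle in the frame of fixture between 0.205 and 0.212 m and y of wax_bar_middle in the frame of fixture between -0.0405 and -0.0335 m and angle between the x axis of wax_bar_middle and the x axis of fixture, either way round below 0.06 rad and height (world z) of wax_bar below 0.004 m and linear speed of wax_bar below 0.01 m/s); the robot touches nothing.
It fails at once if the wax bar is lifted off the table (more than 25 mm) (height (world z) of wax_bar above 0.025 m).
It fails at once if a bystander is shifted by more than 30 mm (distance of any of sanding_block, masking_tape, flat_brush from where it was at the start of the episode above 0.03 m).
It also fails if it takes over 70 s, if anything falls off the work surface, if the arm or the gripper's body presses on something with over 40 N, if the wrist force passes 120 N, or if a joint passes its speed limit or range.

## Robot

A 6-joint arm with a two-finger parallel gripper is mounted at the origin on the work surface; the furniture and walls round the work are solid. World frame = base frame: x ahead of the robot, y to its left, z up, the work surface at z = 0. Lengths are in m, angles in degrees, forces in N, time in s.
With the tool pointing down it reaches from about 0.25 to 0.725 m from the base axis. Payload 9.7 kg.
Tool frame: the origin (TCP) lies on the centre line of the jaws, within the pads' length; the fingertips stand 17 mm ahead of it and the grasp point (between the pads) lies 2 mm behind it (bot.tip_extent is the distance from the TCP to the fingertips, in m); z points along the fingers, y is the line along which they close (so a half turn about z gives the same grasp; the last joint's range is limited). The gripper opens to 85 mm and grips with 20 to 120 N. Pads are 22 mm wide; open, the fingers measure 114 mm over their backs; the gripper's body (76 mm by 85 mm) begins 54 mm behind the grasp point. The pads swing forward as they close: fully open they stand 13 mm farther back than shut.
Start: joints at [-69.156, 4.979, 10.078, 95.1, 0, 90], TCP at [0.196, -0.514, 0.248] pointing down, gripper open.
Joint ranges: [-179.16, 179.16], [-48.56, 103.87], [-65.8, 70.77], [-126.05, 130.52], [-82.76, 87.17], [-180, 180]. Speed limits (degrees/s): [127.2, 127.2, 147.25, 180, 180, 180].

## Interface

Orientations are given as [roll, pitch, yaw] about the fixed x, y, z axes, in that order (R = Rz(yaw) Ry(pitch) Rx(roll)).
In Python, from workcell import bot gives the robot as it stands.
- The arm moves only by the tool carry_out, never from a script. Its argument "moves" is text: rows parted by semicolons, each of 7 numbers parted by spaces: the shift along the tool's x, y, z in mm, then the turn, a rotation vector about the tool's x, y, z in degrees, then the finger opening in mm, from 0 to 85.4. A call has 1 to 20 rows; each row is the pose to reach, as a shift and turn from the pose commanded when the call began, along the tool's axes at that moment; what a row does not reach only later rows make up. A row lasts 1/10 s, in which the tool goes at most 50 mm and 8.59 degrees, less where a joint would pass 70% of its speed; a pose out of reach is approached as far as the arm can. A call with a gripper value outside its range is refused whole. The fingers move at their own pace and stop on an object; "force" is the grip in N (left out, the last holds). Time passes only in rows, so rows that repeat a pose let the fingers close. It gives the time, the measured TCP pose, the force, the opening and the grip force at its end, in the units of the state.
- bot.get_obs(): the state, without advancing time (a new reading comes with each control period).
- bot.camera(name): name is "side" or "top"; returns a dict with "img" (480x640x3 uint8, red, green, blue), "mtx" (3x3 intrinsics, pixels), "position" and "orientation" of the camera in the world. Camera axes: x right, y up, looking along -z (the intrinsics and any distortion apply to the point x, -y, -z); pixel columns grow to the right and rows downward; lengths in m; the calibration is good to about 2 mm. A picture is of the moment at which its call begins. There is no depth.
- bot.job_done(): hands the job in; it is judged then, once.
The state is a dict: "time": time; "q": joint angles; "qd": joint speeds; "joint_efforts": joint torques, N m; "ee_pos": TCP position; "tcp_rot": TCP orientation; "wrist_force": force on the tool from outside, world axes, zero at the start; "torque": the same for the moment, N m; "opening": finger opening in m; "grasp_force": force on a finger pad.
Only numpy, scipy, OpenCV 4.12 (cv2) and the standard library are available. Lean on these libraries where they do the work, as an engineer would, in place of code of your own. Each camera call takes 0.05 s, during which the arm holds its last target. There are 200 camera calls.

## Working session

There is one attempt and no reset: what is moved stays moved. The work goes in short steps, Python scripts to look and compute and a tool call to move; the robot and the scene stay as the last step left them, time stands still between calls to the robot, and variables do not carry over. Pictures are saved under pics/ and viewed, at most 10 in all, crops included, and the job is handed in when it is done.

Besides the shell and the picture viewer there is one more tool, called after "Call:" in YAML: its name, and indented under it one key for each argument. carry_out: Moves the arm, as the interface text tells. Its arguments: {"type":"object","properties":{"moves":{"type":"string"},"force":{"type":"number"}},"required":["moves"]}

```bash
ls; mkdir -p pics; python3 - <<'E'
from workcell import bot
import cv2,numpy as np
for n in("side","top"):
    c=bot.camera(n); cv2.imwrite(f"pics/{n}0.png",c["img"][:,:,::-1]); print(n,np.array(c["mtx"]).round(1).tolist(),c["position"],c["orientation"],[k for k in c])
o=bot.get_obs();print(o["time"],o["ee_pos"],o["tcp_rot"],o["opening"])
E
```

```text
pics
side [[433.9, 0.0, 317.4], [0.0, 433.9, 237.1], [0.0, 0.0, 1.0]] [ 0.47753506 -0.9307729   0.77620842] [50.98874908 -0.91817279 -7.19868608] ['img', 'mtx', 'position', 'orientation']
top [[589.4, 0.0, 320.9], [0.0, 589.4, 241.8], [0.0, 0.0, 1.0]] [ 0.22532202 -0.05132026  1.67627566] [ 1.19808905e+01 -1.15474197e-02 -8.94443408e+01] ['img', 'mtx', 'position', 'orientation']
0.1 [ 0.19564953 -0.51383303  0.24767027] [-1.79934152e+02 -2.82658245e-04  2.08436162e+01] 0.08568436654013603
```

View pics/top0.png

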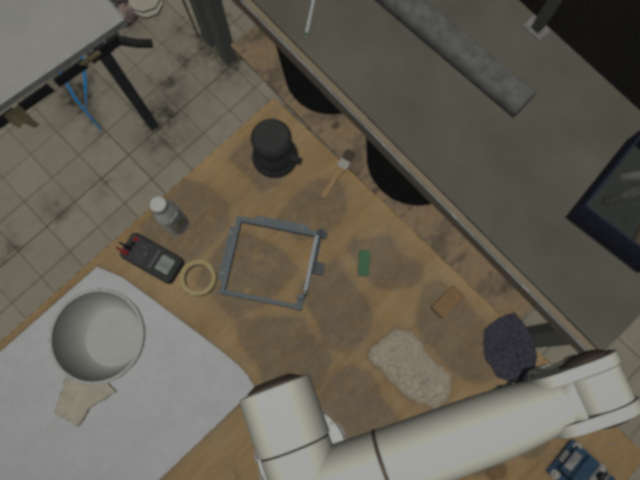

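View pics/side0.png

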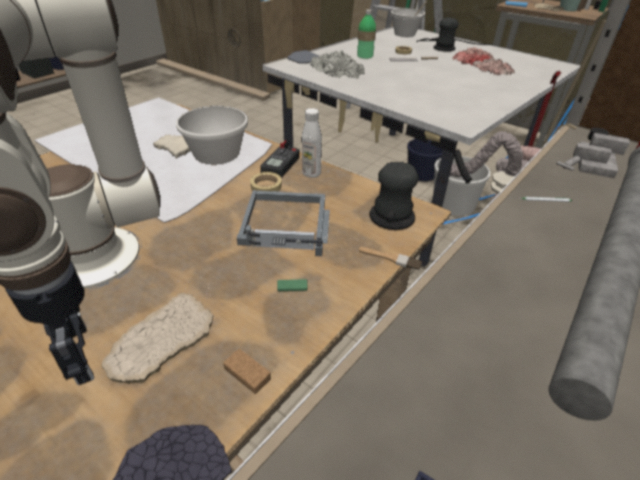

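The top view shows the fixture with corners near (238,218), (320,233), (300,305), (221,295). The gate is on the right-hand side and the green bar is at (364,263). In the side view the gate runs from about (245,240) to (322,240) and the bar is at (292,285). Next I'll enlarge both.

```bash
python3 - <<'E'
import cv2,numpy as np
t=cv2.imread("pics/top0.png"); s=cv2.imread("pics/side0.png")
cv2.imwrite("pics/tc.png",cv2.resize(t[205:315,215:375],None,fx=5,fy=5,interpolation=cv2.INTER_CUBIC))
cv2.imwrite("pics/sc.png",cv2.resize(s[180:300,230:340],None,fx=5,fy=5,interpolation=cv2.INTER_CUBIC))
for n,i in(("top",t),("side",s)):
    h=cv2.cvtColor(i,cv2.COLOR_BGR2HSV); m=cv2.inRange(h,(50,70,30),(90,255,255)); 
    k,l,st,c=cv2.connectedComponentsWithStats(m)
    for j in range(1,k):
        if st[j,4]>60:print(n,st[j],c[j],cv2.minAreaRect(np.argwhere(l==j)[:,::-1].astype(np.float32)))
E
```

```text
top [359 251  10  24 192] [363.546875   262.86979167] ((363.4902648925781, 262.6556396484375), (8.29631233215332, 22.955209732055664), 3.5763344764709473)
side [599   0   9  11  63] [602.9047619   4.3968254] ((602.7692260742188, 4.346137046813965), (6.1017022132873535, 11.926054000854492), 33.6900634765625)
side [359  15  17  17 228] [367.14912281  23.79824561] ((367.0, 23.0), (16.0, 16.0), 90.0)
side [358  41  15  17 226] [365.18141593  48.93362832] ((365.0, 49.0), (16.0, 14.0), 90.0)
side [279 281  27   9 212] [291.91509434 285.02830189] ((292.0, 285.0), (8.0, 26.0), 90.0)
```

View pics/tc.png

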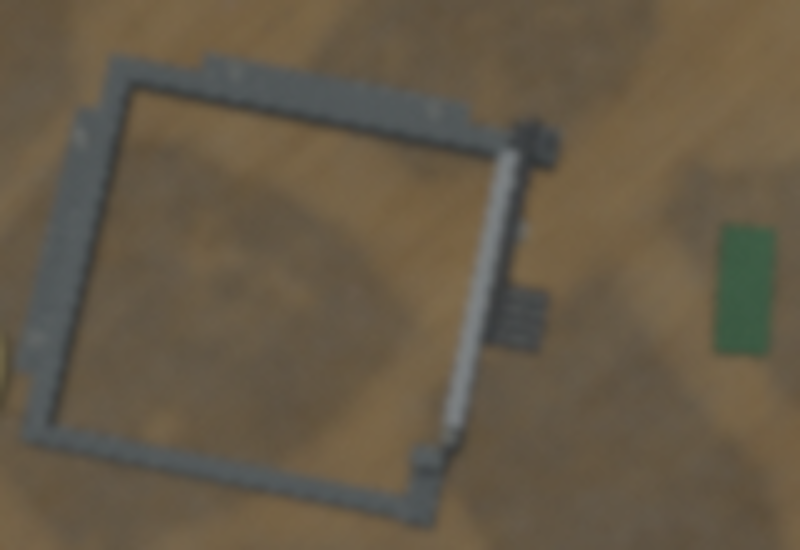

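View pics/sc.png

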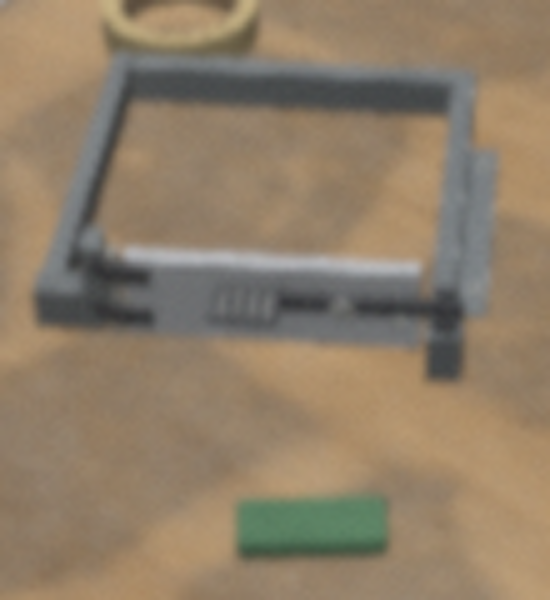

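The enlarged top view shows inner fence corners at crop (130,83) and (52,426), the gate top strip from (509,150) to (454,432), the pad at (520,319), and the bar corners at (725,224), (777,229), (768,355), (715,350). The side crop shows the gate strip from (125,252) to (418,268), the pad at about (245,302), and the bar's top face and front. Now I'll fit the poses.

```bash
cat > h.py <<'E'
from workcell import bot
import numpy as np, cv2
from scipy.spatial.transform import Rotation as R
from scipy.optimize import least_squares
def P(cam,X):
    r=R.from_euler('xyz',cam["orientation"],degrees=True)
    p=r.inv().apply(np.atleast_2d(X)-cam["position"]); z=-p[:,2]
    K=np.array(cam["mtx"]); return np.c_[K[0,0]*p[:,0]/z+K[0,2],-K[1,1]*p[:,1]/z+K[1,2]]
def F(q,X): # planar frame x,y,yaw -> world
    X=np.atleast_2d(X); return R.from_euler('z',q[2]).apply(X)+[q[0],q[1],0]
def tri(c,uv):
    return least_squares(lambda X:np.concatenate([(P(k,X)[0]-u) for k,u in zip(c,uv)]),[.35,-.1,.03]).x
E
python3 - <<'E'
from h import *
T=bot.camera("top");S=bot.camera("side")
tc=lambda u,v:np.array([214.6+u/5,204.6+v/5]); sc=lambda u,v:np.array([229.6+u/5,179.6+v/5])
obs=[(T,(225,-75,28),tc(130,83)),(T,(225,128,28),tc(52,426)),(T,(0,-71,58),tc(509,150)),(T,(0,89,58),tc(454,432)),(T,(-24,20,48),tc(520,319)),
(S,(0,-71,58),sc(418,268)),(S,(0,89,58),sc(125,252)),(S,(-24,20,48),sc(245,299)),(S,(225,-75,28),sc(450,82)),(S,(225,128,28),sc(133,75))]
f=lambda q:np.concatenate([P(c,F(q,np.array(X)/1e3))[0]-u for c,X,u in obs])
r=least_squares(f,[.35,-.1,-1.6-.2+np.pi],loss="soft_l1");print("best",r.x,r.cost)
for y in(0,1.57,-1.57):
    r2=least_squares(f,[.35,-.1,y],loss="soft_l1")
    if r2.cost<r.cost:r=r2
print("fix",r.x,np.degrees(r.x[2]));print(f(r.x).reshape(-1,2).round(1).tolist())
for n,a,b in(("free",tc(509,150),sc(418,268)),("hingeend",tc(454,432),sc(125,252)),("pad",tc(520,319),sc(245,299)),("corner",tc(130,83),sc(450,82))):print(n,tri((T,S),(a,b)).round(4))
q=r.x
Z=[(-16,-37.5),(16,-37.5),(16,37.5),(-16,37.5)]
C=[tc(715,350),tc(725,224),tc(777,229),tc(768,355)]
sp=[(-16,37.5),(16,-37.5)]
def g(b):
    e=[P(T,F(b[:3],[[x/1e3,y/1e3,b[3]]]))[0]-u for (x,y),u in zip([(16,-37.5),(16,37.5),(-16,37.5),(-16,-37.5)],C)]
    return np.array(e)
best=None
for y0 in np.arange(0,6.3,1.57):
    h=lambda b:np.concatenate([g(b).ravel(),(P(S,F(b[:3],[[0,0,b[3]]]))[0]-sc(313,513))])
    w=least_squares(h,[.25,-.2,y0,.014])
    if best is None or w.cost<best.cost:best=w
print("bar",best.x,best.fun.round(1))
b=best.x; print("bar in fix mm",(R.from_euler('z',-q[2]).apply([b[0]-q[0],b[1]-q[1],0])*1e3).round(1),"rel yaw",np.degrees(b[2]-q[2]))
np.savez("p.npz",q=q,b=b)
for n in [(0,95,30),(0,-71,58),(-24,20,48),(225,-75,0),(209,-37.5,0)]:print(n,F(q,np.array(n)/1e3).round(4))
E
```

```text
best [ 0.52070664 -0.02300442  1.38623082] 5.13467098532303
fix [ 0.52070664 -0.02300442  1.38623082] 79.42517514462838
[[-0.2, -0.7], [-0.6, -0.6], [0.2, -0.4], [-0.1, -1.3], [0.1, -0.7], [-0.1, 0.3], [-1.3, 0.5], [-0.6, 1.0], [-0.5, 0.1], [-2.0, -1.5]]
free [ 0.5901 -0.0354  0.0582]
hingeend [ 0.4333 -0.0063  0.0583]
pad [ 0.4965 -0.0423  0.0503]
corner [0.6352 0.1837 0.0281]
bar [ 0.51993912 -0.17123302 -1.64353743  0.01494097] [ 10.8   0.8  10.5   0.3 -11.   -1.6 -11.   -1.1  -1.3   0.9]
bar in fix mm [-145.9  -26.4    0. ] rel yaw -173.59293318748766
(0, 95, 30) [[ 0.4273 -0.0056  0.03  ]]
(0, -71, 58) [[ 0.5905 -0.036   0.058 ]]
(-24, 20, 48) [[ 0.4966 -0.0429  0.048 ]]
(225, -75, 0) [[0.6357 0.1844 0.    ]]
(209, -37.5, 0) [[0.5959 0.1756 0.    ]]
```

Every point fits to within about 2 px, and the triangulated heights agree: gate top 58 mm, pad about 49 mm, fence 28 mm. The bar is at fixture (-146,-26), about 6.4° askew. Next, a helper to turn targets in the fixture frame into tool-axis shifts.

```bash
cat >> h.py <<'E'
Q=np.load("p.npz")["q"] if __import__("os").path.exists("p.npz") else None
def shifts(rows):
    """rows: fixture x,y mm, tip height mm, tool yaw deg relative to fixture (0: tool x = fixture x)"""
    o=bot.get_obs(); r0=R.from_euler('xyz',o["tcp_rot"],degrees=True)
    for x,y,z,a in rows:
        p=F(Q,[[x/1e3,y/1e3,z/1e3+bot.tip_extent]])[0]
        r=R.from_euler('xyz',[180,0,np.degrees(Q[2])+a],degrees=True)
        print((r0.inv().apply(p-o["ee_pos"])*1e3).round(1),np.degrees((r0.inv()*r).as_rotvec()).round(1))
def where():
    o=bot.get_obs(); p=R.from_euler('z',-Q[2]).apply(np.array(o["ee_pos"])-[Q[0],Q[1],0])*1e3
    print("t",round(o["time"],2),"fix tip",(p-[0,0,bot.tip_extent*1e3]).round(1),"yaw rel",round(o["tcp_rot"][2]-np.degrees(Q[2]),2),"F",np.round(o["wrist_force"],1),"open",round(o["opening"]*1e3,1),"q",np.round(o["q"],0))
E
python3 -c "
from h import *
print(bot.tip_extent);where();shifts([(-24,22,180,0),(-24,22,70,0)])"
```

```text
0.017
t 0.2 fix tip [-542.2  229.5  230.8] yaw rel -58.58 F [-0.3  0.4  0.6] open 85.7 q [-69.   5.  10.  95.  -0.  90.]
[ 447.2 -334.    51.1] [ -0.   -0.  -58.6]
[ 447.2 -333.9  161.1] [ -0.   -0.  -58.6]
```

Call:
carry_out:
  moves: "447 -334 20 0 0 -58.6 0;447 -334 20 0 0 -58.6 0;447 -334 20 0 0 -58.6 0;447 -334 20 0 0 -58.6 0;447 -334 20 0 0 -58.6 0;447 -334 20 0 0 -58.6 0;447 -334 20 0 0 -58.6 0;447 -334 20 0 0 -58.6 0;447 -334 20 0 0 -58.6 0;447 -334 20 0 0 -58.6 0;447 -334 20 0 0 -58.6 0;447 -334 20 0 0 -58.6 0;447 -334 20 0 0 -58.6 0;447 -334 50 0 0 -58.6 0;447 -334 80 0 0 -58.6 0;447 -334 110 0 0 -58.6 0;447 -334 140 0 0 -58.6 0;447 -334 161 0 0 -58.6 0;447 -334 161 0 0 -58.6 0;447 -334 161 0 0 -58.6 0"
  force: 20

```text
time: 2.2
ee_pos: [0.4943, -0.0439, 0.0881]
tcp_rot: [180.0, 0.0, 79.4]
wrist_force: [1.2, -0.5, 0.2]
opening: -0.0
grasp_force: 0.0
```

```bash
python3 - <<'E'
from h import *
where()
t=bot.camera("top")["img"][205:315,215:375];s=bot.camera("side")["img"][160:270,230:340]
cv2.imwrite("pics/a1.png",np.hstack([cv2.resize(i,None,fx=2.9,fy=2.9,interpolation=cv2.INTER_CUBIC) for i in(t,s)])[:,:,::-1])
E
```

```text
t 2.2 fix tip [-25.3  22.2  71.1] yaw rel -0.06 F [ 1.2 -0.5  0.2] open -0.0 q [ -5.  -2. -15.  77.  -0.  96.]
```

View pics/a1.png

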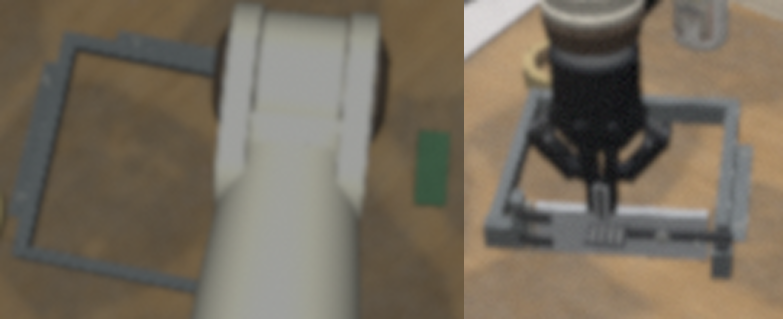

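The closed fingertips stand just above the pad: side panel near (600,210), pad at (603,235). The gate is still shut. Now I'll press down in steps and watch the force.

Call:
carry_out:
  moves: "0 0 8 0 0 0 0;0 0 16 0 0 0 0;0 0 22 0 0 0 0;0 0 26 0 0 0 0;0 0 30 0 0 0 0;0 0 34 0 0 0 0;0 0 36 0 0 0 0;0 0 36 0 0 0 0;0 0 36 0 0 0 0"

```text
time: 3.2
ee_pos: [0.4947, -0.0428, 0.0514]
tcp_rot: [180.0, -0.0, 79.4]
wrist_force: [-0.2, 0.0, 0.4]
opening: 0.0001
grasp_force: 0.1
```

```bash
python3 - <<'E'
from h import *
where()
s=bot.camera("side")["img"][190:270,230:340]
cv2.imwrite("pics/a2.png",cv2.resize(s,None,fx=6,fy=6,interpolation=cv2.INTER_CUBIC)[:,:,::-1])
E
```

```text
t 3.2 fix tip [-24.2  22.   34.4] yaw rel 0.02 F [-0.2  0.   0.4] open 0.1 q [ -5.  -1. -18.  73.   0.  96.]
```

View pics/a2.png

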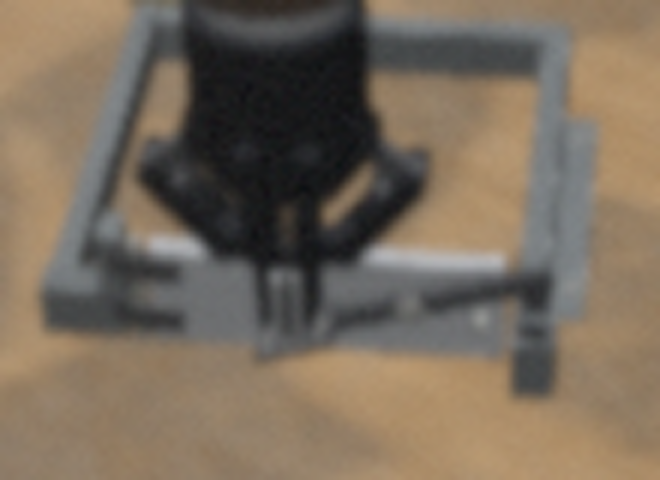

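The latch bar is clearly raised: the tip is at (540,280), above the catch, and the pad is down at (290,345). The gate is still shut. Next I'll compute the swing arc.

```bash
python3 - <<'E'
import numpy as np
for t in np.arange(0,1.61,.1):
    d=5+11*np.cos(t)+8*np.sin(t); x=73*np.sin(t)-d*np.cos(t); y=95-73*np.cos(t)-d*np.sin(t)
    print(round(t,1),round(x+24,0),-round(y-22,0))
E
```

```text
0.0 8.0 -0.0
0.1 15.0 1.0
0.2 21.0 2.0
0.3 28.0 2.0
0.4 36.0 1.0
0.5 43.0 -0.0
0.6 50.0 -2.0
0.7 57.0 -5.0
0.8 64.0 -9.0
0.9 70.0 -13.0
1.0 76.0 -19.0
1.1 81.0 -25.0
1.2 86.0 -31.0
1.3 90.0 -38.0
1.4 93.0 -46.0
1.5 96.0 -54.0
1.6 97.0 -62.0
```

Call:
carry_out:
  moves: "0 0 3 0 0 0 0;0 0 3 0 0 0 0;4 0 3 0 0 0 0;8 0 3 0 0 0 0;12 0 3 0 0 0 0;16 1 3 0 0 0 0;22 2 3 0 0 0 0;28 2 3 0 0 0 0;36 1 3 0 0 0 0;43 0 3 0 0 0 0;50 -2 3 0 0 0 0;57 -5 3 0 0 0 0;57 -5 3 0 0 0 0"

```text
time: 4.55
ee_pos: [0.5, 0.0152, 0.0483]
tcp_rot: [180.0, -0.0, 79.5]
wrist_force: [0.3, 0.2, -0.4]
opening: -0.0
grasp_force: 0.0
```

```bash
python3 - <<'E'
from h import *
where()
s=bot.camera("side")["img"][170:270,230:340]
cv2.imwrite("pics/a3.png",cv2.resize(s,None,fx=4,fy=4,interpolation=cv2.INTER_CUBIC)[:,:,::-1])
E
```

```text
t 4.55 fix tip [33.8 27.4 31.3] yaw rel 0.08 F [ 0.3  0.2 -0.4] open -0.0 q [  2.  -1. -18.  73.   0. 102.]
```

View pics/a3.png

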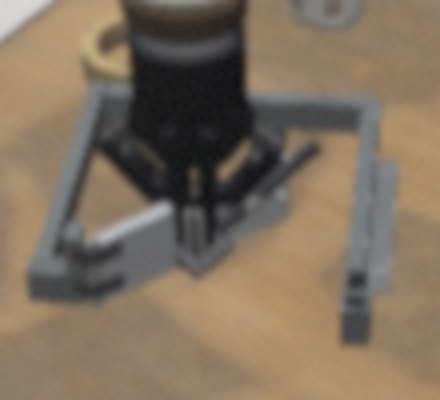

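The gate is free and open by about 0.6–0.7 rad; its free end is at (280,205), and the catch post stands alone at (355,310). I'll ease the latch down and finish the swing.

Call:
carry_out:
  moves: "0 0 -7 0 0 0 0;0 0 -14 0 0 0 0;7 -4 -14 0 0 0 0;13 -8 -14 0 0 0 0;19 -14 -14 0 0 0 0;24 -20 -14 0 0 0 0;29 -26 -14 0 0 0 0;33 -33 -14 0 0 0 0;36 -41 -14 0 0 0 0;39 -49 -14 0 0 0 0;40 -58 -14 0 0 0 0;40 -60 -14 0 0 0 0;40 -60 -14 0 0 0 0;40 -60 -14 0 0 0 0;38 -45 -14 0 0 0 0;38 -35 -30 0 0 0 0;38 -20 -70 0 0 0 0;20 20 -110 0 0 0 0"

```text
time: 6.4
ee_pos: [0.5175, 0.0348, 0.1534]
tcp_rot: [-179.9, -0.0, 79.5]
wrist_force: [2.2, 0.2, 1.0]
opening: 0.0001
grasp_force: 0.0
```

```bash
python3 - <<'E'
from h import *
where()
print("grasp: bar at fix (-146,-26.4), tool yaw rel 90+6.4")
shifts([(-146,-26.4,150,96.4),(-146,-26.4,50,96.4),(-146,-26.4,4,96.4)])
E
```

```text
t 6.4 fix tip [ 56.3  13.8 136.4] yaw rel 0.12 F [2.2 0.2 1. ] open 0.1 q [  4.  -0.  -6.  84.   0. 104.]
grasp: bar at fix (-146,-26.4), tool yaw rel 90+6.4
[-202.3   39.7  -13.8] [ -0.   -0.1 -96.3]
[-202.4   39.8   86.2] [ -0.   -0.1 -96.3]
[-202.4   39.9  132.2] [ -0.   -0.1 -96.3]
```

Call:
carry_out:
  moves: "-202 40 -14 0 0 -96.3 55;-202 40 -14 0 0 -96.3 55;-202 40 -14 0 0 -96.3 55;-202 40 -14 0 0 -96.3 55;-202 40 -14 0 0 -96.3 55;-202 40 -14 0 0 -96.3 55;-202 40 -14 0 0 -96.3 55;-202 40 -14 0 0 -96.3 55;-202 40 -14 0 0 -96.3 55;-202 40 -14 0 0 -96.3 55;-202 40 -14 0 0 -96.3 55;-202 40 -14 0 0 -96.3 55;-202 40 -14 0 0 -96.3 55;-202 40 30 0 0 -96.3 55;-202 40 70 0 0 -96.3 55;-202 40 100 0 0 -96.3 55;-202 40 100 0 0 -96.3 55"

```text
time: 8.1
ee_pos: [0.5175, -0.1711, 0.0476]
tcp_rot: [179.9, -0.4, 175.6]
wrist_force: [-0.3, -0.0, 0.1]
opening: 0.0552
grasp_force: 0.0
```

```bash
python3 - <<'E'
from h import *
where()
s=bot.camera("side")["img"][170:310,220:350]
cv2.imwrite("pics/a4.png",cv2.resize(s,None,fx=4,fy=4,interpolation=cv2.INTER_CUBIC)[:,:,::-1])
shifts([(-146,-26.4,20,96.4),(-146,-26.4,3,96.4)])
E
```

```text
t 8.1 fix tip [-146.2  -24.    30.6] yaw rel 96.16 F [-0.3 -0.   0.1] open 55.2 q [-18.   6. -11.  73.   0. -14.]
[-1.   0.2 13.5] [ 0.1 -0.2 -0.2]
[-1.1  0.2 30.5] [ 0.1 -0.2 -0.2]
```

View pics/a4.png

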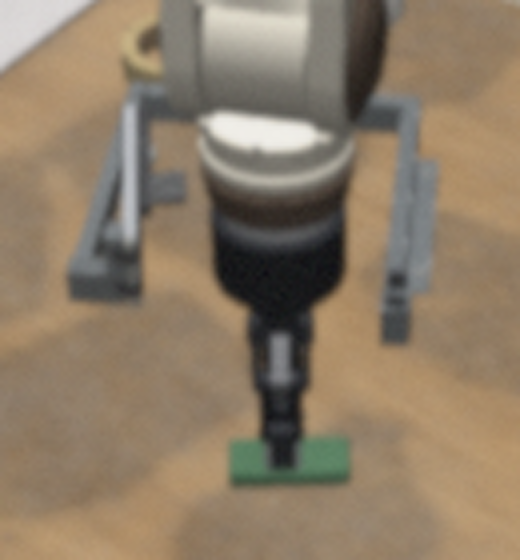

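The gate stands wide open with its edge from (128,100) to (130,245), about 1.55 rad. The gripper straddles the bar, which spans (230–350, 440–485). I'll go down and close.

Call:
carry_out:
  moves: "-1 0 10 0 0 0 55;-1 0 20 0 0 0 55;-1 0 30 0 0 0 55;-1 0 30 0 0 0 55;-1 0 30 0 0 0 45;-1 0 30 0 0 0 35;-1 0 30 0 0 0 30;-1 0 30 0 0 0 28;-1 0 30 0 0 0 28;-1 0 30 0 0 0 28;-1 0 30 0 0 0 28"
  force: 20

```text
time: 9.25
ee_pos: [0.5215, -0.172, 0.0226]
tcp_rot: [-180.0, 0.1, 175.7]
wrist_force: [0.2, -0.1, 5.7]
opening: 0.0313
grasp_force: 20.8
```

```bash
python3 - <<'E'
from h import *
where()
shifts([(-146,-24,3.5,90),(-60,-24,3.5,90),(60,-24,3.5,90),(170,-24,3.5,90)])
E
```

```text
t 9.25 fix tip [-146.3  -28.1    5.6] yaw rel 96.32 F [ 0.2 -0.1  5.7] open 31.3 q [-18.   7. -13.  70.  -0. -14.]
[4.  0.8 2.1] [-0.   0.1  6.3]
[-5.4 86.3  2.1] [-0.   0.1  6.3]
[-18.6 205.5   2.1] [-0.   0.1  6.3]
[-30.8 314.9   2.1] [-0.   0.1  6.3]
```

Gripped at 31.3 mm, with the tips touching the table lightly at 5.7 N. I'll ease up a little, then slide the bar in and square it on the way.

Call:
carry_out:
  moves: "0 0 -3 0 0 0 28;0 10 -3 0 0 1 28;-1 25 -3 0 0 2.5 28;-3 45 -3 0 0 4 28;-4 65 -3 0 0 5.5 28;-5 86 -3 0 0 6.3 28;-8 110 -3 0 0 6.3 28;-10 135 -3 0 0 6.3 28;-13 160 -3 0 0 6.3 28;-16 185 -3 0 0 6.3 28;-19 210 -3 0 0 6.3 28;-22 235 -3 0 0 6.3 28;-25 260 -3 0 0 6.3 28;-27 280 -3 0 0 6.3 28;-29 298 -3 0 0 6.3 28;-31 315 -3 0 0 6.3 28;-31 315 -3 0 0 6.3 28;-31 315 -3 0 0 6.3 28"

```text
time: 11.05
ee_pos: [0.5753, 0.14, 0.0248]
tcp_rot: [-180.0, -0.0, 169.5]
wrist_force: [-1.4, -0.6, -0.8]
opening: 0.0314
grasp_force: 20.2
```

```bash
python3 - <<'E'
from h import *
where()
s=bot.camera("side");m=cv2.inRange(cv2.cvtColor(s["img"],cv2.COLOR_RGB2HSV),(50,70,30),(90,255,255))
v,u=np.nonzero(m[180:300,200:340]);print(len(u),u.mean()+200,v.mean()+180,u.min()+200,u.max()+200)
for x,y in((170,-22),(170,-59.5),(170,15.5)):print(P(s,F(Q,[[x/1e3,y/1e3,.014]])))
E
```

```text
t 11.05 fix tip [170.2 -23.7   7.8] yaw rel 90.05 F [-1.4 -0.6 -0.8] open 31.4 q [14. 12. -7. 71. -0. 24.]
57 301.9824561403509 210.2982456140351 291 312
[[300.55935099 209.18229222]]
[[312.91211464 209.76726272]]
[[288.23172178 208.59851197]]
```

Call:
carry_out:
  moves: "0 0 0 0 0 0 36;0 0 0 0 0 0 40;0 0 0 0 0 0 42;0 0 0 0 0 0 42;0 0 -20 0 0 0 42;0 0 -50 0 0 0 42;0 0 -60 0 0 0 42;2 -60 -60 0 0 90 42;2 -60 -60 0 0 90 42;2 -60 -60 0 0 90 42;2 -60 -60 0 0 90 42;2 -60 -60 0 0 90 42;2 -60 -60 0 0 90 42;2 -60 -60 0 0 90 42;2 -60 -60 0 0 90 42;2 -60 -60 0 0 90 42;2 -60 -60 0 0 90 42;2 -60 -60 0 0 90 42;2 -60 -60 0 0 90 42;2 -60 -60 0 0 90 42"

```text
time: 13.1
ee_pos: [0.5623, 0.0813, 0.0847]
tcp_rot: [-180.0, 0.0, 79.6]
wrist_force: [0.2, 0.2, 0.6]
opening: 0.0419
grasp_force: 0.0
```

```bash
cat >> h.py <<'E'
def bar(pic=None):
    c=bot.camera("top")
    if pic: cv2.imwrite(pic,cv2.resize(c["img"][190:320,205:385],None,fx=4,fy=4,interpolation=cv2.INTER_CUBIC)[:,:,::-1])
    m=cv2.inRange(cv2.cvtColor(c["img"],cv2.COLOR_RGB2HSV),(45,60,20),(95,255,255)); m[:190]=0;m[320:]=0;m[:,:200]=0;m[:,390:]=0
    print("bar px",cv2.countNonZero(m))
    if cv2.countNonZero(m)<30:return
    k=cv2.minAreaRect(np.argwhere(m>0)[:,::-1].astype(np.float32)); bx=cv2.boxPoints(k)
    W=[least_squares(lambda p:P(c,[[p[0],p[1],.014]])[0]-u,[.5,0]).x for u in bx]
    f=R.from_euler('z',-Q[2]).apply(np.c_[np.array(W)-Q[:2],np.zeros(4)])[:,:2]*1e3
    print("corners fix",f.round(1).tolist(),"centre",f.mean(0).round(1))
E
python3 - <<'E'
from h import *
where();bar()
shifts([(125,-22,20,0),(125,-22,7,0),(184,-22,7,0)])
E
```

```text
t 13.1 fix tip [110.1 -21.8  67.7] yaw rel 0.15 F [0.2 0.2 0.6] open 41.9 q [  8.   7.  -5.  77.   0. 109.]
bar px 0
[14.8  0.2 47.8] [-0.   0.   0.1]
[14.8  0.2 60.8] [-0.   0.   0.1]
[73.8  0.4 60.7] [-0.   0.   0.1]
```

Call:
carry_out:
  moves: "5 0 30 0 0 0 42;5 0 55 0 0 0 42;5 0 60 0 0 0 42;15 0 60 0 0 0 42;25 0 60 0 0 0 42;35 0 60 0 0 0 42;43 0 60 0 0 0 42;50 0 60 0 0 0 42;56 0 60 0 0 0 42;62 0 60 0 0 0 42;67 0 60 0 0 0 42;70 0 60 0 0 0 42;73 0 60 0 0 0 42;75 0 60 0 0 0 42;76 0 60 0 0 0 42;76 0 60 0 0 0 42;76 0 60 0 0 0 42"

```text
time: 14.85
ee_pos: [0.5766, 0.1541, 0.0262]
tcp_rot: [179.9, 0.2, 79.4]
wrist_force: [-3.1, -13.9, 9.8]
opening: 0.0418
grasp_force: 8.7
```

```bash
python3 - <<'E'
from h import *
where();bar()
E
```

```text
t 14.85 fix tip [184.4 -22.4   9.2] yaw rel -0.07 F [ -3.1 -13.9   9.8] open 41.8 q [ 15.  13.  -6.  71.  -0. 116.]
bar px 0
```

Call:
carry_out:
  moves: "-8 0 0 0 0 0 42;-15 0 0 0 0 0 42;-15 0 -30 0 0 0 42;-15 0 -60 0 0 0 42;20 -67 -60 0 0 -90 0;20 -67 -60 0 0 -90 0;20 -67 -60 0 0 -90 0;20 -67 -60 0 0 -90 0;20 -67 -60 0 0 -90 0;20 -67 -60 0 0 -90 0;20 -67 -60 0 0 -90 0;20 -67 -60 0 0 -90 0;20 -67 -60 0 0 -90 0;20 -67 -60 0 0 -90 0;20 -67 -60 0 0 -90 0;20 -67 -60 0 0 -90 0;20 -67 -60 0 0 -90 0;20 -67 -60 0 0 -90 0"

```text
time: 16.7
ee_pos: [0.5141, 0.188, 0.085]
tcp_rot: [180.0, -0.0, 169.3]
wrist_force: [-0.5, -0.3, -0.0]
opening: -0.0001
grasp_force: 0.0
```

```bash
python3 - <<'E'
from h import *
where();bar("pics/a5.png")
shifts([(206,45,7,90),(206,14,7,90),(206,10,7,90)])
E
```

```text
t 16.7 fix tip [206.2  45.2  68. ] yaw rel 89.92 F [-0.5 -0.3 -0. ] open -0.1 q [20.  5. -8. 77.  0. 31.]
bar px 158
corners fix [[224.2, 1.7], [226.0, -56.5], [194.0, -56.2], [192.4, 1.9]] centre [209.2 -27.3]
[-0.2 -0.2 61. ] [ 0.  -0.  -0.1]
[-31.2  -0.2  61. ] [ 0.  -0.  -0.1]
[-35.2  -0.2  61. ] [ 0.  -0.  -0.1]
```

View pics/a5.png

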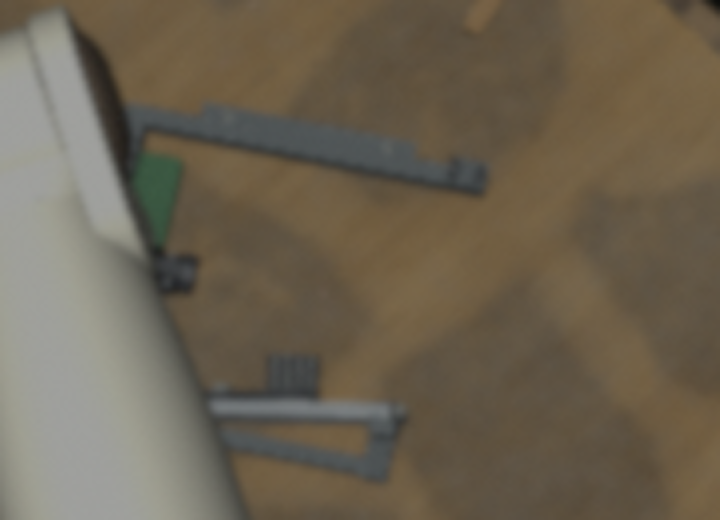

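The gate is fully open (strip at (210–400, 407)), and the bar's long side lies on the far fence (centre x about 209). Its end still has about 18 mm to go to the side fence. Now I'll push along −y.

Call:
carry_out:
  moves: "0 0 30 0 0 0 0;0 0 56 0 0 0 0;0 0 61 0 0 0 0;-8 0 61 0 0 0 0;-14 0 61 0 0 0 0;-19 0 61 0 0 0 0;-23 0 61 0 0 0 0;-27 0 61 0 0 0 0;-30 0 61 0 0 0 0;-32 0 61 0 0 0 0;-34 0 61 0 0 0 0;-36 0 61 0 0 0 0;-37 0 61 0 0 0 0;-37 0 61 0 0 0 0;-37 0 61 0 0 0 0"

```text
time: 18.25
ee_pos: [0.5489, 0.1815, 0.0239]
tcp_rot: [-180.0, -0.2, 169.5]
wrist_force: [-8.1, 2.5, 5.0]
opening: -0.0
grasp_force: 4.6
```

```bash
python3 -c "
from h import *
where();bar()"
```

```text
t 18.25 fix tip [206.2   9.8   6.9] yaw rel 90.06 F [-8.1  2.5  5. ] open -0.0 q [18. 11. -9. 71.  0. 29.]
bar px 54
corners fix [[215.6, -72.7], [198.5, -76.0], [191.4, -44.1], [208.4, -40.7]] centre [203.4 -58.4]
```

The bar is on the side fence (8 N, tip centre where expected). I'll back off, lift and clear the view.

Call:
carry_out:
  moves: "6 0 0 0 0 0 0;14 0 0 0 0 0 0;14 0 -30 0 0 0 0;14 0 -70 0 0 0 0;14 0 -110 0 0 0 0;14 -50 -140 0 0 0 0;14 -100 -150 0 0 0 0;14 -150 -150 0 0 0 0;14 -200 -150 0 0 0 0;14 -250 -150 0 0 0 0;14 -300 -150 0 0 0 0;14 -350 -150 0 0 0 0;14 -400 -150 0 0 0 0;14 -450 -150 0 0 0 0;14 -480 -150 0 0 0 0;14 -480 -150 0 0 0 0;14 -480 -150 0 0 0 0"

```text
time: 20.0
ee_pos: [0.4483, -0.2886, 0.1738]
tcp_rot: [180.0, -0.0, 169.3]
wrist_force: [-0.2, 0.6, 0.2]
opening: -0.0001
grasp_force: 0.0
```

```bash
python3 -c "
from h import *
where();bar('pics/a6.png')"
```

```text
t 20.0 fix tip [-274.4   22.5  156.8] yaw rel 89.9 F [-0.2  0.6  0.2] open -0.1 q [-33.   2.  -1.  87.   0. -22.]
bar px 268
corners fix [[225.3, -0.4], [224.1, -74.6], [192.9, -72.8], [194.4, 1.3]] centre [209.2 -36.6]
```

View pics/a6.png

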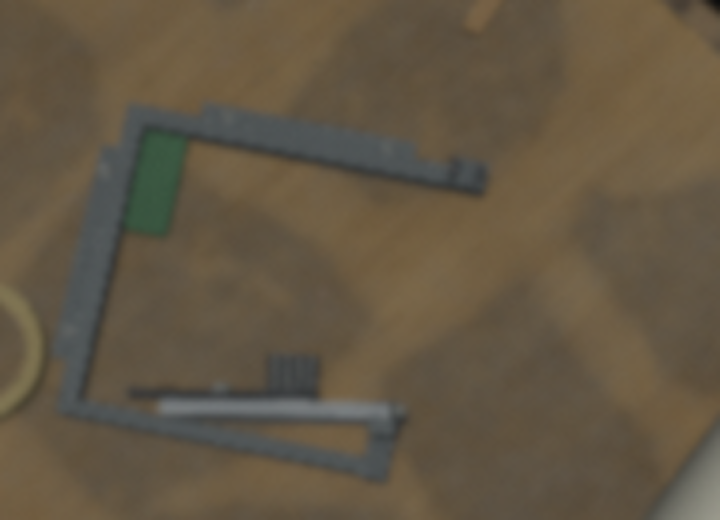

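The bar is square in the corner (measured centre (209.2, −36.6) mm, home is (209, −37.5)). The gate is wide open with its strip at (160–395, 410), and the robot is clear, so I'm handing it in.

```bash
python3 -c "
from workcell import bot
print(bot.job_done())"
```

```text
the job is handed in; nothing more can be done
None
```

The job is handed in at about 20 s: the wax bar lies square in the fence corner, its centre measured within about 1 mm of home, with the gate wide open and the arm clear; the verdict was not shown to me.

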